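# Switch on the under-shelf lamp of the framing bench

## Task

Light up the picture frame on the bench: reach under the front lip of the bench shelf from below and push the green lamp switch up until it is fully home, then let go of it. Leave the red and the blue switch beside it off.

Things in the scene. Friction and masses are not known exactly. Their poses are not given: they have to be found in the camera images.
- lamp_face (a point): mid-point of the underside of the green lamp switch, rising with it. The switch is a round bar, 26 mm in diameter, 56 mm long along this point's y, hanging under a shelf's front lip. x: level, from the shelf's front edge (robot side) to its back; z up. The lip's front face is 21 mm before this point (-x), its lower edge 45 mm above the point at rest; the lip is 26 mm tall.
- lamp_switch (a joint): travel of the green switch in m: 0 to 0.002 hanging down (off), 0.010 pushed up against its stop (on). It slides straight up, needs about 2 N, has no spring and stays where it is left. Fingers tilted 40 to 45 degrees from the vertical, pointing down and to the shelf's back, pass under the lip with room to spare and press it with their upper side near the tips.
- saw_switch (a joint): red switch (mitre saw), of the same kind and values, under the same lip; must stay off. The three switches hang side by side 120 mm apart, in any order; a 24 x 60 mm plate of the switch's colour on top of the lip and another on its front face mark each from outside.
- vacuum_switch (a joint): blue switch (dust extractor), of the same kind and values; must stay off. The wooden shelf is 500 mm wide and 180 mm deep, its top 270 mm above the bench, on steel brackets at its two ends; the space below it is open. Loose jars stand on its back half.

How it is judged:
On the way:
1. the green lamp switch is pushed up fully home (value of joint lamp_switch above 0.008 m), for 0.2 s.
At the end, for the whole second after the job is handed in: The green lamp switch is up (within 2.5 mm of its 10 mm stop) and stays there; the red and blue switches are still down (pushed less than 4 mm) (value of joint lamp_switch above 0.0075 m and value of joint each of saw_switch, vacuum_switch below 0.004 m); the robot touches nothing.
It fails at once if the red switch is pushed up by 5 mm or more (value of joint saw_switch above 0.005 m).
It fails at once if the blue switch is pushed up by 5 mm or more (value of joint vacuum_switch above 0.005 m).
It also fails if it takes over 32 s, if anything falls off the work surface, if the arm or the gripper's body presses on something with over 40 N, if the wrist force passes 120 N, or if a joint passes its speed limit or range.

## Robot

A 6-joint arm with a two-finger parallel gripper is mounted at the origin on the work surface. World frame = base frame: x ahead of the robot, y to its left, z up, the work surface at z = 0. Lengths are in m, angles in rad, forces in N, time in s.
With the tool pointing down it reaches from about 0.25 to 0.725 m from the base axis. Payload 4 kg.
Tool frame: the origin (TCP) lies midway between the tips of the shut fingers; the grasp point (between the pads) lies 19 mm behind it; z points along the fingers, y is the line along which they close (so a half turn about z gives the same grasp; the last joint's range is limited). The gripper opens to 85 mm and grips with 20 to 120 N. Pads are 22 mm wide; open, the fingers measure 114 mm over their backs; the gripper's body (76 mm by 85 mm) begins 54 mm behind the grasp point. The pads swing forward as they close: fully open they stand 13 mm farther back than shut.
Start: joints at [-1.242, 0.241, 0.005, 1.335, 0, 1.571], TCP at [0.161, -0.473, 0.231] pointing down, gripper open.
Joint ranges: [-2.72, 2.72], [-1.05, 1.87], [-1.09, 1.28], [-1.99, 2.15], [-1.42, 1.44], [-3.14, 3.14]. Speed limits (rad/s): [2.79, 2.79, 3.14, 3.14, 3.14, 3.14].

## Interface

Orientations are given as a unit quaternion [x, y, z, w].
In Python, from workcell import bot gives the robot as it stands.
- The arm moves only by the tool play_rows, never from a script. Its argument "moves" is a list of rows, each a list of 3 entries, a list of its own where there are three numbers: the opening, from -1 (shut) to 1 (fully open), then the shift along the tool's x, y, z in cm, then the turn, a rotation vector about the tool's x, y, z in rad. A call has 1 to 12 rows; each row shifts and turns the commanded pose from where the row before left it, along the tool's axes as they then stand; what a row does not reach is not made up. A row lasts 1/12 s, in which the tool goes at most 41.7 mm and 7.16 degrees, less where a joint would pass 70% of its speed; a pose out of reach is approached as far as the arm can. A call is refused whole if a number of a shift passes 4.17 or a number of a turn 0.125, either way. A call with a gripper value outside its range is refused whole. The fingers move at their own pace and stop on an object; the grip force is fixed at half the most. Time passes only in rows, so rows that do not move let the fingers close. It gives the time, the measured TCP pose, the force and the opening at its end, in the units of the state.
- bot.get_obs(): the state, without advancing time (a new reading comes with each control period).
- bot.camera(name): name is "scene" or "top"; returns (picture, depth): 384x512x3 uint8, red, green, blue; 384x512 float32, m along the optical axis (not along the pixel's ray), 0 where there is no reading.
- bot.camera_info(name): a dict with "K" (3x3 intrinsics, pixels), "world_from_camera" (4x4, takes a point from camera to world coordinates). Camera axes: x right, y up, looking along -z (the intrinsics and any distortion apply to the point x, -y, -z); pixel columns grow to the right and rows downward; lengths in m; the calibration is good to about 2 mm. A picture is of the moment at which its call begins. camera_info takes no time and is no camera call.
- bot.job_done(): hands the job in, once; it reports no verdict.
The state is a dict: "clock": time; "joint_pos": joint angles; "joint_vel": joint speeds; "tau": joint torques, N m; "eef_pos": TCP position; "tool_rot": TCP orientation; "ft_force": force on the tool from outside, world axes, zero at the start; "ft_torque": the same for the moment, N m; "grip_width": finger opening in m.
Only numpy, scipy, OpenCV 4.12 (cv2) and the standard library are available. Lean on these libraries where they do the work, as an engineer would, in place of code of your own. Each camera call takes 0.05 s, during which the arm holds its last target. There are 200 camera calls.

## Working session

There is one attempt and no reset: what is moved stays moved. The work goes in short steps, Python scripts to look and compute and a tool call to move; the robot and the scene stay as the last step left them, time stands still between calls to the robot, and variables do not carry over. Pictures are saved under pics/ and viewed, on a budget of 10 in all, crops included, one or two more only if the job needs it, and the job is handed in when it is done.

Besides the shell and the picture viewer there is one more tool, called after "Request:" as name(argument=value, ...) on one line, values as JSON. play_rows: Moves the arm, as the interface text tells. Its arguments: {"type":"object","properties":{"moves":{"type":"array"}},"required":["moves"]}

```bash
mkdir -p pics; ls; python3 - <<'E'
from workcell import bot
import cv2,numpy as np
for n in("scene","top"):
    p,d=bot.camera(n); cv2.imwrite(f"pics/{n}0.png",p[...,::-1]); np.savez(f"{n}0.npz",p=p,d=d)
    i=bot.camera_info(n); print({k:np.round(v,3).tolist() if hasattr(v,'shape') else v for k,v in i.items()})
o=bot.get_obs();print({k:np.round(v,3) for k,v in o.items()})
E
```

```text
pics
{'K': [[431.305, 0.0, 256.156], [0.0, 431.305, 190.164], [0.0, 0.0, 1.0]], 'world_from_camera': [[0.009, -0.573, 0.82, 1.211], [1.0, -0.014, -0.021, 0.01], [0.024, 0.82, 0.573, 0.684], [0.0, 0.0, 0.0, 1.0]]}
{'K': [[348.829, 0.0, 257.989], [0.0, 348.829, 191.851], [0.0, 0.0, 1.0]], 'world_from_camera': [[0.018, 0.989, -0.148, 0.504], [-0.999, 0.025, 0.045, 0.046], [0.049, 0.147, 0.988, 0.871], [0.0, 0.0, 0.0, 1.0]]}
{'clock': np.float64(0.1), 'joint_pos': array([-1.242,  0.241,  0.004,  1.335,  0.   ,  1.571]), 'joint_vel': array([ 0.002, -0.002,  0.004,  0.001,  0.001,  0.001]), 'tau': array([-0.0000e+00, -3.7314e+01,  2.5301e+01,  1.1000e-02, -0.0000e+00,
        0.0000e+00]), 'eef_pos': array([ 0.161, -0.473,  0.23 ]), 'tool_rot': array([ 0.987,  0.164, -0.   , -0.001]), 'ft_force': array([-0.705, -0.772, -0.552]), 'ft_torque': array([-0.005, -0.001, -0.007]), 'grip_width': np.float64(0.085)}
```

View pics/scene0.png

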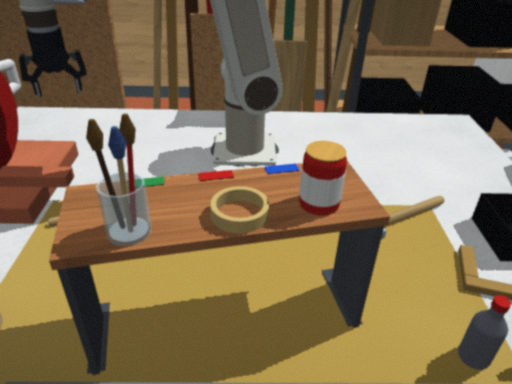

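View pics/top0.png

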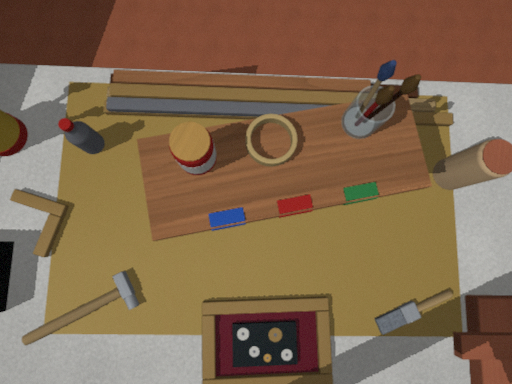

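```bash
cat > h.py <<'E'
import numpy as np,cv2
from workcell import bot
def pts(n,d):
    i=bot.camera_info(n);K=i["K"];T=i["world_from_camera"]
    v,u=np.mgrid[:384,:512]
    P=np.stack([(u-K[0,2])/K[0,0]*d,-(v-K[1,2])/K[1,1]*d,-d],-1)
    return P@T[:3,:3].T+T[:3,3]
E
python3 - <<'E'
from h import *
z=np.load("top0.npz");W=pts("top",z["d"]);p=z["p"]
hsv=cv2.cvtColor(p,cv2.COLOR_RGB2HSV)
for n,(u,v) in dict(blue=(227,218),red=(295,205),green=(361,192)).items():
    h0=hsv[v,u].astype(int);m=(abs(hsv[...,0].astype(int)-h0[0])<8)&(hsv[...,1]>150)
    b=np.zeros_like(m);b[v-16:v+17,u-24:u+25]=1;m&=b
    q=W[m];print(n,h0,m.sum(),np.median(q,0).round(4),q.mean(0).round(4))
    (c,s,a)=cv2.minAreaRect((q[:,:2]*1000).astype(np.float32));print(np.round(c,1),np.round(s,1),a)
g=lambda u,v:print((u,v),W[v,u].round(3))
for t in[(152,234),(427,184),(410,108),(138,143),(265,175),(150,244),(290,222),(495,155),(445,180),(265,305),(205,305),(330,305),(400,315),(480,320),(90,135),(360,215),(300,250),(120,290),(205,360)]:g(*t)
E
```

```text
blue [110 191 159] 452 [0.5482 0.0719 0.2727] [0.5478 0.0717 0.2777]
[530.2  67.8] [60.6 58.3] 11.631824493408203
red [  1 196 152] 559 [ 0.5727 -0.0459  0.2726] [ 0.5724 -0.0461  0.2693]
[565.8 -33.3] [ 41.4 197.4] 26.17725944519043
green [ 67 147 116] 169 [ 0.5988 -0.1629  0.2729] [ 0.5989 -0.1628  0.2729]
[ 598.8 -161.9] [19.9 56.2] 12.072590827941895
(152, 234) [0.517 0.197 0.269]
(427, 184) [ 0.615 -0.284  0.271]
(410, 108) [ 0.758 -0.26   0.27 ]
(138, 143) [0.675 0.23  0.27 ]
(265, 175) [0.624 0.007 0.269]
(150, 244) [0.499 0.267 0.   ]
(290, 222) [ 0.56  -0.075  0.001]
(495, 155) [ 0.695 -0.476  0.191]
(445, 180) [ 0.669 -0.455  0.045]
(265, 305) [ 0.362 -0.014  0.021]
(205, 305) [0.361 0.126 0.022]
(330, 305) [0.504 0.046 0.871]
(400, 315) [ 0.341 -0.339  0.018]
(480, 320) [ 0.338 -0.514  0.05 ]
(90, 135) [0.743 0.397 0.084]
(360, 215) [ 0.581 -0.254 -0.001]
(300, 250) [ 0.491 -0.1    0.004]
(120, 290) [0.393 0.321 0.029]
(205, 360) [0.24  0.121 0.022]
```

```bash
python3 - <<'E'
from h import *
z=np.load("top0.npz");W=pts("top",z["d"])
X=np.array([.9776,.2107]);Y=np.array([-.2107,.9776])
C=dict(b=(.5482,.0719),r=(.5727,-.0459),g=(.5988,-.1628))
D=(W[...,:2]-C["g"]);s=D@X;y=D@Y
for lo,hi in[(-.1,-.04),(-.025,.025),(.04,.08),(.1,.14),(.16,.2),(.22,.26),(.29,.34)]:
    m=(y>lo)&(y<hi)&(abs(s)<.05)&(W[...,2]>.262)&(W[...,2]<.28)
    ss=np.sort(s[m]);print(lo,hi,m.sum(),ss[:6].round(4),np.percentile(ss,1).round(4))
    m2=(y>lo)&(y<hi)&(s>-.05)&(s<.02)&(W[...,2]>.15)&(W[...,2]<.262);
    if m2.sum(): print('  front',m2.sum(),np.c_[s[m2],W[...,2][m2]][:12].round(3).tolist())
m=(W[...,2]>.264)&(W[...,2]<.271)&(abs(y)<.5)&(s<.3)&(s>-.05)
q=(D[m]*1000).astype(np.float32);c,sz,a=cv2.minAreaRect(q);print(c,sz,a,np.median(W[m][:,2]))
m&=(s<.15);print("z", np.median(W[m][:,2]))
E
```

```text
-0.1 -0.04 1137 [-0.0134 -0.0133 -0.0133 -0.0132 -0.0132 -0.0132] -0.013
  front 18 [[-0.013, 0.257], [-0.013, 0.26], [-0.013, 0.256], [-0.013, 0.247], [-0.013, 0.259], [-0.013, 0.254], [-0.013, 0.249], [-0.013, 0.259], [-0.013, 0.253], [-0.013, 0.249], [-0.013, 0.26], [-0.013, 0.253]]
-0.025 0.025 1017 [-0.0154 -0.0154 -0.0154 -0.0154 -0.0153 -0.0152] -0.0149
  front 11 [[-0.015, 0.261], [-0.015, 0.26], [-0.015, 0.252], [-0.015, 0.259], [-0.015, 0.253], [-0.015, 0.258], [-0.015, 0.252], [-0.015, 0.258], [-0.015, 0.253], [-0.015, 0.258], [-0.015, 0.249]]
0.04 0.08 797 [-0.0135 -0.0135 -0.0135 -0.0135 -0.0134 -0.0134] -0.0132
  front 10 [[-0.013, 0.255], [-0.013, 0.257], [-0.014, 0.252], [-0.013, 0.254], [-0.013, 0.249], [-0.013, 0.26], [-0.014, 0.257], [-0.013, 0.247], [-0.013, 0.254], [-0.014, 0.249]]
0.1 0.14 845 [-0.0156 -0.0156 -0.0155 -0.0155 -0.0153 -0.0153] -0.0151
  front 9 [[-0.015, 0.255], [-0.016, 0.25], [-0.016, 0.262], [-0.016, 0.257], [-0.015, 0.248], [-0.015, 0.257], [-0.015, 0.254], [-0.015, 0.257], [-0.015, 0.252]]
0.16 0.2 838 [-0.0137 -0.0136 -0.0136 -0.0136 -0.013
[... 196 characters left out ...]
], [-0.014, 0.249], [-0.014, 0.243]]
0.22 0.26 888 [-0.0157 -0.0156 -0.0156 -0.0156 -0.0155 -0.0154] -0.0152
  front 9 [[-0.016, 0.257], [-0.016, 0.251], [-0.016, 0.255], [-0.016, 0.249], [-0.016, 0.256], [-0.016, 0.249], [-0.016, 0.261], [-0.016, 0.256], [-0.016, 0.249]]
0.29 0.34 1105 [-0.0139 -0.0138 -0.0138 -0.0138 -0.0138 -0.0138] -0.0136
  front 17 [[-0.014, 0.258], [-0.014, 0.254], [-0.014, 0.258], [-0.014, 0.253], [-0.014, 0.247], [-0.014, 0.257], [-0.014, 0.254], [-0.014, 0.245], [-0.014, 0.256], [-0.014, 0.25], [-0.014, 0.243], [-0.014, 0.256]]
(48.730098724365234, 133.84840393066406) (182.78489685058594, 501.2269287109375) 12.237576484680176 0.2696399527994273
z 0.2696418127980881
```

Request:
play_rows(moves=[[-1,[3.4,-1.4,-0.5],[0,0,0]],[-1,[3.4,-1.4,-0.5],[0,0,0]],[-1,[3.4,-1.4,-0.5],[0,0,0]],[-1,[3.4,-1.4,-0.5],[0,0,0]],[-1,[3.4,-1.4,-0.5],[0,0,0]],[-1,[3.4,-1.4,-0.5],[0,0,0]],[-1,[3.4,-1.4,-0.5],[0,0,0]],[-1,[3.4,-1.4,-0.5],[0,0,0]],[-1,[3.4,-1.4,-0.5],[0,0,0]],[-1,[3.4,-1.4,-0.5],[0,0,0]],[-1,[3.4,-1.4,-0.5],[0,0,0]],[-1,[3.4,-1.4,-0.5],[0,0,0]]])

```text
clock: 1.1
eef_pos: [0.4942, -0.1809, 0.2911]
tool_rot: [0.986, 0.164, -0.0, -0.0]
ft_force: [0.5, -0.4, -0.1]
grip_width: -0.0001
```

```bash
cat >> h.py <<'E'
from scipy.spatial.transform import Rotation as R
A=np.radians(42.5);yaw=np.radians(12.2)
Xs=np.array([np.cos(yaw),np.sin(yaw),0]);Ys=np.array([-np.sin(yaw),np.cos(yaw),0]);U=np.array([0,0,1.])
d=np.sin(A)*Xs-np.cos(A)*U;n=np.cos(A)*Xs+np.sin(A)*U
RT=np.stack([n,np.cross(d,n),d],1)
F=np.array([.6062,-.1612,.199])
TC=F+13*U*1e-3-24e-3*n+8e-3*d   # TCP at first contact
def go(gap,back,up=0):
    o=bot.get_obs();R0=R.from_quat(o["tool_rot"]);e=TC-gap*n-back*d+up*U-o["eef_pos"]
    print("t",o["clock"].round(2),"pos",o["eef_pos"].round(4),"F",o["ft_force"].round(1),"w",o["grip_width"].round(3))
    print("tool shift cm",(R0.inv().apply(e)*100).round(2),"turn",(R0.inv()*R.from_matrix(RT)).as_rotvec().round(3),"shift in goal axes",(RT.T@e*100).round(2), "q",o["joint_pos"].round(2))
E
python3 -c "from h import *;go(.01,.11)"
```

```text
Traceback (most recent call last):
  File "h.py", line 17, in go
    print("t",o["clock"].round(2),"pos",o["eef_pos"].round(4),"F",o["ft_force"].round(1),"w",o["grip_width"].round(3))
              ^^^^^^^^^^^^^^^^
AttributeError: 'float' object has no attribute 'round'
```

Request:
play_rows(moves=[[-1,[0,0,0],[0,0,0.117]],[-1,[0,0,0],[0,0.106,0]],[-1,[0,0,0],[0,0.106,0]],[-1,[0,0,0],[0,0.106,0]],[-1,[0,0,0],[0,0.106,0]],[-1,[0,0,0],[0,0.106,0]],[-1,[0,0,0],[0,0.106,0]],[-1,[0,0,0],[0,0.106,0]],[-1,[0,0,0],[0,0,0]],[-1,[0,0,0],[0,0,0]]])

```text
clock: 1.93
eef_pos: [0.4913, -0.1822, 0.2892]
tool_rot: [0.928, 0.097, 0.358, -0.039]
ft_force: [1.1, 0.2, 1.0]
grip_width: 0.0002
```

```bash
sed -i 's/o\["clock"\].round(2)/o["clock"]/;s/o\["grip_width"\].round(3)/o["grip_width"]/' h.py
python3 -c "from h import *;go(.01,.11)"
```

```text
t 1.9333 pos [ 0.4913 -0.1822  0.2892] F [1.1 0.2 1. ] w 0.00019917982612746842
tool shift cm [0.01 0.38 3.38] turn [ 0.     0.004 -0.004] shift in goal axes [-0.01  0.38  3.38] q [-0.66 -0.11 -0.46  0.68  0.54  2.43]
```

Request:
play_rows(moves=[[-1,[0,0.2,1.7],[0,0,0]],[-1,[0,0.2,1.7],[0,0,0]],[-1,[0,0,0],[0,0,0]]])

```text
clock: 2.18
eef_pos: [0.5189, -0.1817, 0.2661]
tool_rot: [0.927, 0.099, 0.36, -0.038]
ft_force: [-0.8, 0.5, -0.5]
grip_width: -0.0001
```

```bash
python3 - <<'E'
from h import *
go(.01,.0)
ps=[]
for k in("top","scene"):
    p,_=bot.camera(k);ps.append(p[...,::-1])
cv2.imwrite("pics/a.png",np.hstack([cv2.resize(ps[0][130:330,240:440],(400,400)),cv2.resize(ps[1][80:280,60:260],(400,400))]))
E
```

```text
t 2.1833 pos [ 0.5189 -0.1817  0.2661] F [-0.8  0.5 -0.5] w -0.00014990772898968935
tool shift cm [-0.42 -0.16 10.85] turn [-0.     0.001  0.001] shift in goal axes [-0.44 -0.16 10.85] q [-0.61 -0.04 -0.48  0.58  0.52  2.46]
```

View pics/a.png

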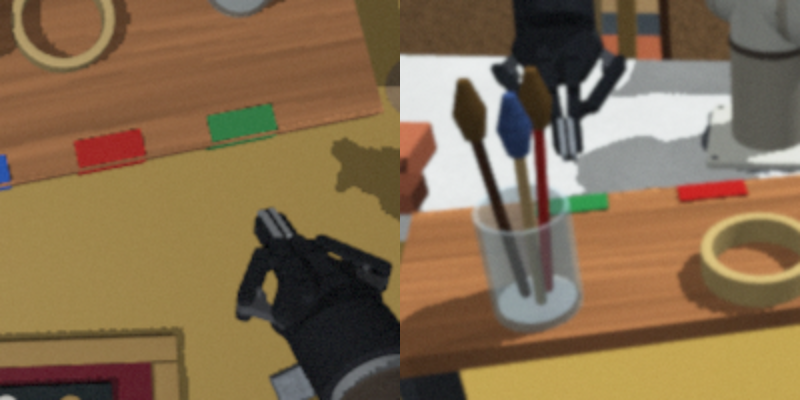

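```bash
python3 -c "
from h import *;go(.01,.0)
p,D=bot.camera('top');W=pts('top',D);B=W[225:300,360:400].reshape(-1,3);q=(B-bot.get_obs()['eef_pos'])@RT
m=(abs(q[:,0])<.03)&(abs(q[:,1])<.03)&(q[:,2]>-.04)&(B[:,2]>.2);q=q[m];print(m.sum(),q.min(0).round(4),q.max(0).round(4));print(q[q[:,2]>-.03][::3].round(4))"
```

```text
t 2.2833 pos [ 0.5181 -0.1816  0.2672] F [-0.7  0.2 -0.1] w 0.000167026551966974
tool shift cm [-0.46 -0.13 10.98] turn [-0.     0.     0.001] shift in goal axes [-0.47 -0.13 10.98] q [-0.62 -0.05 -0.48  0.59  0.52  2.46]
289 [-0.0063 -0.0154 -0.0397] [0.0126 0.0129 0.0007]
[[ 0.0103 -0.0011 -0.0013]
 [ 0.0121  0.0027 -0.0046]
 [ 0.0103 -0.0069 -0.0023]
 [ 0.0107 -0.0024 -0.0041]
 [ 0.0118  0.0018 -0.0066]
 [ 0.0057 -0.0072  0.0004]
 [ 0.0104 -0.0048 -0.0056]
 [ 0.0092  0.0005 -0.0059]
 [ 0.0109  0.0043 -0.009 ]
 [ 0.0067  0.0114 -0.0063]
 [ 0.0117 -0.0081 -0.0088]
 [ 0.0112 -0.0032 -0.0097]
 [ 0.011   0.0016 -0.0109]
 [ 0.0074  0.0083 -0.0088]
 [ 0.0022 -0.0075 -0.0008]
 [ 0.0109 -0.0072 -0.0107]
 [ 0.0105 -0.0023 -0.0117]
 [ 0.0104  0.0025 -0.013 ]
 [ 0.007   0.009  -0.0112]
 [ 0.0062 -0.0121 -0.0066]
 [ 0.0061 -0.0073 -0.0079]
 [ 0.0096 -0.0044 -0.0127]
 [ 0.0114 -0.0007 -0.0158]
 [ 0.0112  0.0041 -0.017 ]
 [ 0.0058  0.0118 -0.0132]
 [ 0.0071 -0.012  -0.0102]
 [ 0.0077 -0.0076 -0.0122]
 [ 0.0104 -0.0043 -0.0162]
 [ 0.0112 -0.0001 -0.0183]
 [ 0.0113  0.0045 -0.0198]
 [ 0.0073  0.01
[... 446 characters left out ...]
 0.0117  0.0012 -0.0267]
 [ 0.0065  0.0086 -0.0232]
 [-0.001  -0.0136 -0.0111]
 [ 0.0064 -0.0126 -0.0195]
 [ 0.007  -0.0082 -0.0214]
 [ 0.0108 -0.0055 -0.0263]
 [ 0.0109 -0.001  -0.0278]
 [ 0.01    0.0041 -0.0283]
 [ 0.0064  0.0107 -0.0263]
 [-0.0016 -0.0127 -0.0133]
 [ 0.0071 -0.0123 -0.0228]
 [ 0.0068 -0.0075 -0.0239]
 [ 0.0107 -0.005  -0.0289]
 [ 0.006   0.0114 -0.0285]
 [-0.0028 -0.0132 -0.0144]
 [ 0.0063 -0.0129 -0.0243]
 [ 0.0081 -0.0092 -0.0272]
 [-0.0026 -0.0142 -0.0168]
 [ 0.0073 -0.0144 -0.0274]
 [ 0.008  -0.0101 -0.0293]
 [-0.0003 -0.0147 -0.0216]
 [ 0.0073 -0.0138 -0.0299]
 [-0.002  -0.0149 -0.0222]
 [-0.0048 -0.0146 -0.0219]
 [-0.0044 -0.0142 -0.0249]
 [-0.005  -0.0148 -0.0265]]
```

Request:
play_rows(moves=[[-1,[-0.45,-0.15,1.0],[0,0,0]],[-1,[0,0,2.0],[0,0,0]],[-1,[0,0,2.0],[0,0,0]],[-1,[0,0,2.0],[0,0,0]],[-1,[0,0,2.0],[0,0,0]],[-1,[0,0,1.0],[0,0,0]],[-1,[0,0,1.0],[0,0,0]],[-1,[0,0,0],[0,0,0]],[-1,[0,0,0],[0,0,0]]])

```text
clock: 3.08
eef_pos: [0.586, -0.1652, 0.1824]
tool_rot: [0.927, 0.099, 0.36, -0.038]
ft_force: [0.0, -0.1, -0.0]
grip_width: 0.0001
```

```bash
python3 -c "from h import *;go(.0,.0)"
```

```text
t 3.0833 pos [ 0.586  -0.1652  0.1824] F [ 0.  -0.1 -0. ] w 0.00011374398115171375
tool shift cm [1.12 0.04 0.01] turn [ 0.001 -0.    -0.001] shift in goal axes [1.12 0.04 0.01] q [-0.5   0.14 -0.54  0.28  0.45  2.58]
```

Request:
play_rows(moves=[[-1,[0.3,0,0],[0,0,0]],[-1,[0.3,0,0],[0,0,0]],[-1,[0.3,0,0],[0,0,0]],[-1,[0.14,0,-0.15],[0,0,0]],[-1,[0.14,0,-0.15],[0,0,0]],[-1,[0.14,0,-0.15],[0,0,0]],[-1,[0,0,0],[0,0,0]]])

```text
clock: 3.67
eef_pos: [0.5917, -0.1638, 0.1941]
tool_rot: [0.927, 0.098, 0.36, -0.038]
ft_force: [-2.6, -0.9, 0.6]
grip_width: 0.0005
```

```bash
python3 -c "from h import *;go(.0,.0,.01)"
```

```text
t 3.6667 pos [ 0.5917 -0.1638  0.1941] F [-2.6 -0.9  0.6] w 0.00046164643252146457
tool shift cm [ 0.57  0.06 -0.26] turn [ 0.001  0.001 -0.002] shift in goal axes [ 0.57  0.06 -0.26] q [-0.49  0.14 -0.51  0.32  0.45  2.59]
```

Request:
play_rows(moves=[[-1,[0.14,0,-0.15],[0,0,0]],[-1,[0.14,0,-0.15],[0,0,0]],[-1,[0.14,0,-0.15],[0,0,0]],[-1,[0,0,0],[0,0,0]]])

```text
clock: 4.0
eef_pos: [0.5917, -0.1637, 0.2002]
tool_rot: [0.927, 0.098, 0.36, -0.038]
ft_force: [-5.2, -1.3, -0.2]
grip_width: 0.0001
```

```bash
python3 -c "from h import *;go(.0,.0,.01)"
```

```text
t 4.0 pos [ 0.5917 -0.1637  0.2002] F [-5.2 -1.3 -0.2] w 0.00010931068911333673
tool shift cm [0.16 0.06 0.19] turn [ 0.001  0.001 -0.002] shift in goal axes [0.16 0.06 0.19] q [-0.49  0.13 -0.5   0.33  0.45  2.59]
```

```bash
python3 - <<'E'
from h import *
ps=[]
for k in("top","scene"):
    p,_=bot.camera(k);ps.append(p[...,::-1])
cv2.imwrite("pics/b.png",np.hstack([cv2.resize(ps[0][150:250,310:410],(400,400),interpolation=3),cv2.resize(ps[1][80:230,90:240],(400,400))]))
E
```

```text
(no output)
```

View pics/b.png

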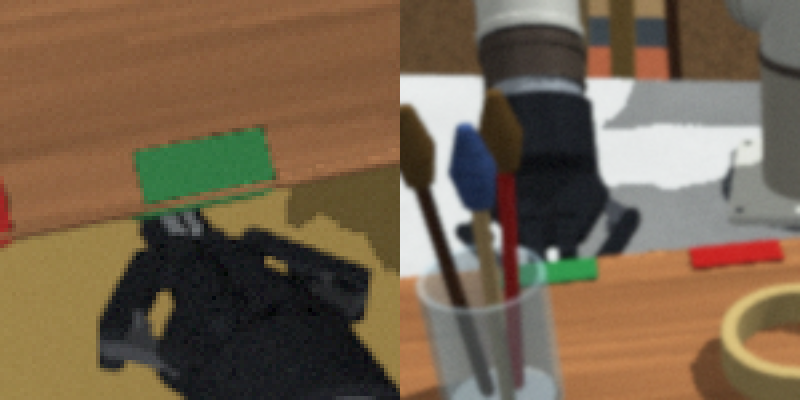

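Request:
play_rows(moves=[[-1,[0.14,0,-0.15],[0,0,0]],[-1,[0.14,0,-0.15],[0,0,0]],[-1,[0,0,0],[0,0,0]]])

```text
clock: 4.35
eef_pos: [0.5912, -0.1636, 0.203]
tool_rot: [0.927, 0.098, 0.359, -0.039]
ft_force: [-4.0, -2.3, -4.5]
grip_width: -0.0003
```

```bash
python3 -c "from h import *;go(.0,.0,.01)"
```

```text
t 4.35 pos [ 0.5912 -0.1636  0.203 ] F [-4.  -2.3 -4.5] w -0.0002577489364946501
tool shift cm [-0.    0.08  0.43] turn [ 0.     0.003 -0.002] shift in goal axes [-0.    0.08  0.43] q [-0.49  0.12 -0.49  0.35  0.45  2.59]
```

Request:
play_rows(moves=[[-1,[0.15,0,0],[0,0,0]],[-1,[0.14,0,-0.1],[0,0,0]],[-1,[0,0,0],[0,0,0]],[-1,[0,0,0],[0,0,0]]])

```text
clock: 4.68
eef_pos: [0.591, -0.1634, 0.2034]
tool_rot: [0.928, 0.097, 0.357, -0.039]
ft_force: [-5.7, -2.9, -8.3]
grip_width: -0.0001
```

```bash
python3 -c "from h import *;go(.0,.0,.01)"
```

```text
t 4.6833 pos [ 0.591  -0.1634  0.2034] F [-5.7 -2.9 -8.3] w -7.142346531953213e-05
tool shift cm [-0.01  0.1   0.46] turn [ 0.     0.008 -0.005] shift in goal axes [-0.01  0.1   0.46] q [-0.48  0.12 -0.49  0.35  0.44  2.59]
```

Request:
play_rows(moves=[[-1,[0.14,0,-0.1],[0,0,0]],[-1,[0.14,0,-0.1],[0,0,0]],[-1,[0,0,0],[0,0,0]],[-1,[0,0,0],[0,0,0]],[-1,[0,0,0],[0,0,0]]])

```text
clock: 5.1
eef_pos: [0.5903, -0.163, 0.2044]
tool_rot: [0.929, 0.096, 0.355, -0.04]
ft_force: [-5.7, -2.7, -15.1]
grip_width: 0.0
```

```bash
python3 -c "from h import *;go(.0,.0,.01)"
```

```text
t 5.1 pos [ 0.5903 -0.163   0.2044] F [ -5.7  -2.7 -15.1] w 4.469484535720685e-05
tool shift cm [-0.02  0.16  0.58] turn [-0.001  0.012 -0.007] shift in goal axes [-0.03  0.16  0.58] q [-0.48  0.12 -0.48  0.36  0.44  2.59]
```

Request:
play_rows(moves=[[-1,[-0.4,0,0.0],[0,0,0]],[-1,[-0.5,0,0],[0,0,0]],[-1,[-0.5,0,0],[0,0,0]],[-1,[-0.6,0,0],[0,0,0]],[-1,[0,0,0],[0,0,0]]])

```text
clock: 5.52
eef_pos: [0.5809, -0.1667, 0.1989]
tool_rot: [0.926, 0.099, 0.362, -0.038]
ft_force: [-0.9, 0.5, -0.3]
grip_width: 0.0001
```

```bash
python3 -c "from h import *;go(.01,.12)"
```

```text
t 5.5167 pos [ 0.5809 -0.1667  0.1989] F [-0.9  0.5 -0.3] w 0.00010356778088143653
tool shift cm [ -0.57   0.02 -10.42] turn [ 0.002 -0.004  0.001] shift in goal axes [ -0.61  -0.   -10.41] q [-0.5   0.11 -0.52  0.33  0.46  2.57]
```

Request:
play_rows(moves=[[-1,[-0.5,0,-0.5],[0,0,0]],[-1,[0,0,-2],[0,0,0]],[-1,[0,0,-3],[0,0,0]],[-1,[0,0,-3],[0,0,0]],[-1,[0,0,-3],[0,0,0]],[-1,[0,0,-3],[0,0,0]],[-1,[0,0,0],[0,0,0]],[-1,[0,0,0],[0,0,0]]])

```text
clock: 6.18
eef_pos: [0.4811, -0.1891, 0.3041]
tool_rot: [0.926, 0.099, 0.363, -0.036]
ft_force: [-0.4, -0.8, -0.5]
grip_width: -0.0001
```

```bash
python3 - <<'E'
from h import *
go(.01,.12)
p,_=bot.camera("top");cv2.imwrite("pics/c.png",p[...,::-1])
E
```

```text
t 6.1833 pos [ 0.4811 -0.1891  0.3041] F [-0.4 -0.8 -0.5] w -0.00014187389438940524
tool shift cm [-0.19 -0.1   4.24] turn [ 0.006 -0.005  0.002] shift in goal axes [-0.17 -0.08  4.24] q [-0.69 -0.13 -0.45  0.73  0.56  2.39]
```

View pics/c.png

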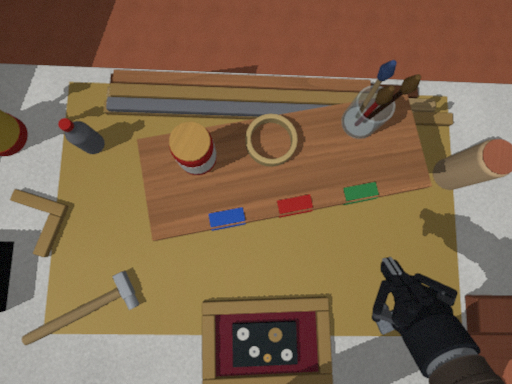

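Request:
play_rows(moves=[[-1,[-0.2,-0.1,2.0],[0,0,0]],[-1,[0,0,3],[0,0,0]],[-1,[0,0,3],[0,0,0]],[-1,[0,0,3],[0,0,0]],[-1,[0,0,3],[0,0,0]],[-1,[0,0,1.5],[0,0,0]],[-1,[0,0,0.5],[0,0,0]],[-1,[0,0,0],[0,0,0]],[-1,[0,0,0],[0,0,0]]])

```text
clock: 6.98
eef_pos: [0.5846, -0.1638, 0.1808]
tool_rot: [0.927, 0.099, 0.36, -0.039]
ft_force: [-0.6, -0.4, 0.0]
grip_width: -0.0002
```

```bash
python3 -c "from h import *;go(-.004,.0)"
```

```text
t 6.9833 pos [ 0.5846 -0.1638  0.1808] F [-0.6 -0.4  0. ] w -0.00015216837298914578
tool shift cm [ 1.71  0.2  -0.04] turn [-0.     0.001 -0.001] shift in goal axes [ 1.71  0.2  -0.04] q [-0.49  0.14 -0.54  0.28  0.45  2.58]
```

Request:
play_rows(moves=[[-1,[0.5,0.2,0],[0,0,0]],[-1,[0.5,0,0],[0,0,0]],[-1,[0.4,0,0],[0,0,0]],[-1,[0.3,0,0],[0,0,0]],[-1,[0,0,0],[0,0,0]],[-1,[0,0,0],[0,0,0]]])

```text
clock: 7.48
eef_pos: [0.5976, -0.1638, 0.1936]
tool_rot: [0.927, 0.099, 0.361, -0.038]
ft_force: [-0.2, -0.2, -0.1]
grip_width: 0.0001
```

```bash
python3 -c "from h import *;go(-.006,.0)"
```

```text
t 7.4833 pos [ 0.5976 -0.1638  0.1936] F [-0.2 -0.2 -0.1] w 0.00011030581570315257
tool shift cm [ 0.1  -0.07  0.04] turn [ 0.001 -0.001 -0.   ] shift in goal axes [ 0.1  -0.07  0.04] q [-0.48  0.15 -0.5   0.31  0.45  2.59]
```

Request:
play_rows(moves=[[-1,[0.1,0,0],[0,0,0]],[-1,[0.05,0,0],[0,0,0]],[-1,[0,0,0],[0,0,0]]])

```text
clock: 7.73
eef_pos: [0.5985, -0.1634, 0.1939]
tool_rot: [0.927, 0.099, 0.361, -0.038]
ft_force: [-0.7, 0.3, 0.3]
grip_width: 0.0001
```

```bash
python3 -c "from h import *;go(-.0068,.0)"
```

```text
t 7.7333 pos [ 0.5985 -0.1634  0.1939] F [-0.7  0.3  0.3] w 8.731061224591345e-05
tool shift cm [ 0.09 -0.06  0.  ] turn [ 0.001 -0.    -0.001] shift in goal axes [ 0.09 -0.05  0.  ] q [-0.48  0.15 -0.5   0.31  0.45  2.59]
```

Still no contact where a lowered switch would be pressed about 6 mm deep, so the switch is up. I'll retract.

Request:
play_rows(moves=[[-1,[-0.7,0,0],[0,0,0]],[-1,[-0.7,0,0],[0,0,0]],[-1,[0,0,-2],[0,0,0]],[-1,[0,0,-3],[0,0,0]],[-1,[0,0,-3],[0,0,0]],[-1,[0,0,-3],[0,0,0]],[-1,[0,0,-3],[0,0,0]],[-1,[0,0,-2],[0,0,0]],[-1,[0,0,0],[0,0,0]],[-1,[0,0,0],[0,0,0]]])

```text
clock: 8.57
eef_pos: [0.4824, -0.1891, 0.3027]
tool_rot: [0.927, 0.098, 0.361, -0.037]
ft_force: [-0.5, 0.3, -0.5]
grip_width: 0.0002
```

```bash
python3 -c "
from h import *;go(.01,.15);print(bot.job_done())"
```

```text
t 8.5667 pos [ 0.4824 -0.1891  0.3027] F [-0.5  0.3 -0.5] w 0.00019008474526170758
tool shift cm [-0.17 -0.11  1.07] turn [ 0.003 -0.001 -0.001] shift in goal axes [-0.17 -0.11  1.07] q [-0.69 -0.12 -0.44  0.73  0.56  2.39]
the job is handed in; nothing more can be done
None
```

I pushed the green lamp switch up to its stop with the shut fingers tilted 42.5° under the lip, let go, backed clear, and handed in at about 8.6 s. The job gave no verdict.

- **Stop reached:** the vertical force rose to about 15 N, against the 2 N the switch needs. The finger stopped within 1 mm of where I had calculated a fully raised switch would be.
- **Switch stayed up:** I went back in gently, up to about 1 mm short of the calculated stop position, and felt nothing. A switch that had dropped would have been in the way.
- **Red and blue switches:** I did not check these directly. The gripper worked only at the green switch, and I calculated it stayed well clear of its neighbour 120 mm away.
- **Clear at the end:** the arm is holding in free space in front of the shelf, with forces under 1 N.
- **Not confirmed by camera:** the cameras cannot see the underside of the lip. The top picture showed no visible change in the frame's lighting, so the force and position readings are the only evidence that the switch is on.

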